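# Hold an ink sample cell in the lamp's light before a white screen

### The job

Take the tall white board out of the storage rack, stand it upright on its short edge in the middle of the light bench's slot farthest from the lamp and let go of it. Then pick up the tall sample cell by its two frosted faces only, never touching its clear faces with the fingers, and hold it upright and still above the bench's black cross line, centred on the lens, so that the lamp's light would pass squarely through both clear faces to the board. Finish while still holding it there, with nothing but the fingers carrying it, and leave everything else as it stands.

Things in the scene. Friction and masses are not known exactly. Their poses are not given: they have to be found in the camera images.
- bench: Fixed aluminium base plate 100 (x) x 410 (y) x 15 thick; origin on its underside below the black cross line on the plate. At +y a black lamp: y 100 to 205, 66 wide, top at z 130, lens at z 100, shining along -y. At -y four wooden ribs make three slots along x, centred at y -90, -130, -170: 13 wide, 90 long, floor at z 15, upright walls to z 41, then 45 degree lead-in flanks to peaks at z 55.
- far_slot (a point): Centre of the floor of the slot farthest from the lamp (bench x = 0, y = -170, z = 15); axes as the bench.
- light (a point): Middle of the light path straight above the black cross line, at the height of the lens: bench x = 0, y = 0, z = 100. The light runs along y of the bench.
- store: Fixed wooden storage rack, 90 (x) x 125 (y), origin at the centre of its underside; peaked ribs up to 48 high. Two slots along its x at y = -30 and +30, 13 wide, floor at z = 10. One holds the tall board, the other the low one, either way round.
- screen: The tall loose white board: 70 wide (its x), 10 thick (y), 120 tall (z), about 80 g; origin at the centre of its lower short edge. At first it stands upright in one of the storage rack's slots.
- low_board: Another white board, 88 wide, 10 thick, only 75 tall, standing in the storage rack's other slot; leave it alone. Origin at the centre of its lower edge.
- cell: Tall closed sample cell standing upright on the table: 28 (x) x 44 (y) x 70 tall, plus a black cap 22 x 38, 8 tall. The two faces across x (44 wide, 28 apart) are whitish frosted: grip these. The two across y (28 wide, 44 apart) are clear smoky glass: the fingers must not touch them. About 140 g. Origin at the centre of its underside, z up.
- cell_mid (a point): Centre of the tall cell, 35 above its underside; axes as the cell.
- low_cell: A cell of the same make and plan size but only 40 tall plus cap; leave it alone. Origin at the centre of the underside.
- ink_stone: Dark ink stone, 110 x 85 x 26, to leave alone; origin at the centre of its underside.
- ink_stick: Black ink stick lying flat, 90 x 22 x 14, to leave alone; origin at the centre of its underside.
- palette: White ceramic plate, radius 60, 16 high, to leave alone; origin at the centre of its underside.
- tissue_roll: White paper roll standing upright, radius 50, 100 high, to leave alone; origin at the centre of its underside.
- ink_bottle: Black ink bottle, radius 28, 150 high, to leave alone; origin at the centre of its underside.
- bucket: Fixed yellow divided water bucket, radius 78, 100 high; origin at the centre of its underside.
Things that resemble listed ones, but are neither listed nor needed, are in the scene too. Leave any green or orange look-alike of the screen alone.

How it is judged:
By the outcome, as a careful person would: the job done as asked, in the order asked, and still so for the second after the job is handed in, while the arm keeps its last pose, push and grip.
It also fails if it takes over 61 s, if anything falls off the work surface, if the arm or the gripper's body presses on something with over 40 N, if the wrist force passes 120 N, or if a joint passes its speed limit or range.

### The arm

A 6-joint arm with a two-finger parallel gripper is mounted at the origin on the work surface. World frame = base frame: x ahead of the robot, y to its left, z up, the work surface at z = 0. Lengths are in mm, angles in rad, forces in N, time in s.
With the tool pointing down it reaches from about 350 to 925 mm from the base axis. Payload 6.4 kg.
Tool frame: the origin (TCP) lies on the centre line of the jaws, within the pads' length; the fingertips stand 22 mm ahead of it and the grasp point (between the pads) lies 3 mm ahead of it (bot.tips_ahead is the distance from the TCP to the fingertips, in mm); y points along the fingers, x is the direction in which the jaws open and shut, and the axes are right-handed (so a half turn about y gives the same grasp; the last joint's range is limited). The gripper opens to 85 mm and grips with 20 to 120 N. Pads are 22 mm wide; open, the fingers measure 114 mm over their backs; the gripper's body (76 mm by 85 mm) begins 54 mm behind the grasp point. The pads swing forward as they close: fully open they stand 13 mm farther back than shut.
Start: joints at [-1.324, 0.245, 1.558, -0, 1.339, -0.174], TCP at [265.525, -593.305, 224.29] pointing down, gripper open.
Joint ranges: [-3.13, 3.13], [-1.02, 2.26], [0.13, 2.54], [-0.95, 4.09], [0.21, 2.88], [-2.74, 2.74]. Speed limits (rad/s): [2.57, 2.57, 3.14, 3.14, 3.14, 3.14].

### API

Orientations are given as a unit quaternion [w, x, y, z].
In Python, from plant import bot, vision gives the robot as it stands. The module is installed in compiled form; this text tells all that it offers.
- The arm moves only by the tool send_rows, never from a script. Its argument "rows" is one flat list of numbers, 7 for each row, row after row: the shift along the tool's x, y, z in units of 25 mm (1.0 is 25 mm), then the turn, a rotation vector about the tool's x, y, z in rad, then the finger opening in mm, from 0 to 85.4. In form: [x, y, z, ax, ay, az, fingers, x, y, z, ax, ay, az, fingers, ...]. A call has 1 to 8 rows; each row shifts and turns the pose as measured when the row begins, along the tool's axes as they then stand; what a row does not reach is not made up. A row lasts 1/10 s, in which the tool goes at most 50 mm and 8.59 degrees, less where a joint would pass 70% of its speed; a pose out of reach is approached as far as the arm can. A call is refused whole if a number of a shift passes 1 or a number of a turn 0.15, either way. A call with a gripper value outside its range is refused whole. The fingers move at their own pace and stop on an object; "grip_force" is the grip in N (left out, the last holds). Time passes only in rows, so rows that do not move let the fingers close. It gives the time, the measured TCP pose, the force and the opening at its end, in the units of the state.
- bot.get_state(): the state, without advancing time (a new reading comes with each control period).
- vision.capture(name): name is "scene" or "top"; returns a dict with "color" (400x640x3 uint8, red, green, blue), "mtx" (3x3 intrinsics, pixels), "origin" and "rotation" of the camera in the world. Camera axes: x right, y down, z forward; pixel columns grow to the right and rows downward; lengths in mm; the calibration is good to about 2 mm. A picture is of the moment at which its call begins. There is no depth.
- bot.close_job(): hands the job in, once; it reports no verdict.
The state is a dict: "t": time; "joints": joint angles; "dq": joint speeds; "joint_efforts": joint torques, N m; "tcp_pos": TCP position; "tool_rot": TCP orientation; "contact_force": force on the tool from outside, world axes, zero at the start; "wrist_torque": the same for the moment, N m; "gripper_width": finger opening in mm.
Only numpy, scipy, OpenCV 4.12 (cv2) and the standard library are available. Lean on these libraries where they do the work, as an engineer would, in place of code of your own. Each camera call takes 0.05 s, during which the arm holds its last target. There are 200 camera calls.

## Working session

There is one attempt and no reset: what is moved stays moved. The work goes in short steps, Python scripts to look and compute and a tool call to move; the robot and the scene stay as the last step left them, time stands still between calls to the robot, and variables do not carry over. Pictures are saved under pics/ and viewed, about 8 in all and at most 12, crops included, and the job is handed in when it is done.

Besides the shell and the picture viewer there is one more tool, called after "Emit:" by a JSON object that holds its "fn" and its "kwargs", one argument or row to a line. send_rows: Moves the arm, as the interface text tells. Its arguments: {"type":"object","properties":{"rows":{"type":"array","items":{"type":"number"}},"grip_force":{"type":"number"}},"required":["rows"]}

```bash
mkdir -p pics
cat > h.py <<'E'
import numpy as np, cv2
from scipy.spatial.transform import Rotation as R
from plant import bot, vision
def cap(n,f=None):
    c=vision.capture(n)
    if f: cv2.imwrite('pics/'+f,c['color'][:,:,::-1])
    return c
def ray(c,uv,z):
    d=np.array(c['rotation'])@np.linalg.solve(np.array(c['mtx']),[uv[0],uv[1],1.])
    o=np.array(c['origin']); return o+d*(z-o[2])/d[2]
def proj(c,p):
    q=np.array(c['mtx'])@(np.array(c['rotation']).T@(np.array(p,float)-np.array(c['origin'])))
    return q[:2]/q[2]
def st():
    s=bot.get_state(); return s,np.array(s['tcp_pos']),R.from_quat(np.roll(s['tool_rot'],-1))
E
python3 - <<'E'
from h import *
a=cap('top','top1.png');b=cap('scene','sc1.png')
for c in (a,b): print(np.round(c['mtx'],1).tolist(),np.round(c['origin']),np.round(c['rotation'],3).tolist())
s,p,r=st();print(s['t'],p,np.round(r.as_matrix(),3))
E
```

```text
[[504.8, 0.0, 317.4], [0.0, 504.8, 201.2], [0.0, 0.0, 1.0]] [ 427.   16. 1338.] [-0.037, 0.714, -0.698, 0.045]
[[480.2, 0.0, 318.6], [0.0, 480.2, 197.7], [0.0, 0.0, 1.0]] [1210. -623.  923.] [-0.371, 0.846, 0.351, -0.149]
0.1 [ 265.38974551 -592.80077157  223.27903692] [[ 0.408 -0.     0.913]
 [-0.913  0.002  0.408]
 [-0.002 -1.     0.   ]]
```

View pics/top1.png

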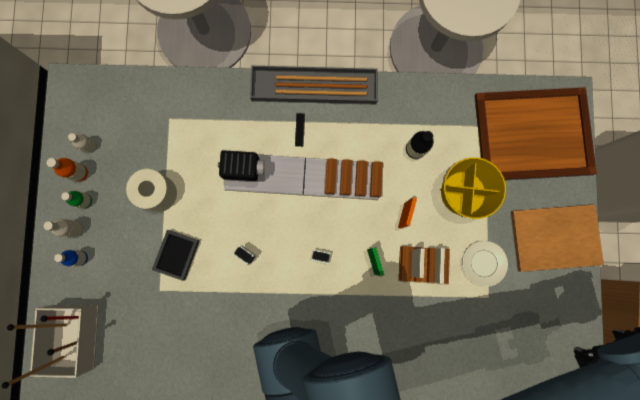

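View pics/sc1.png

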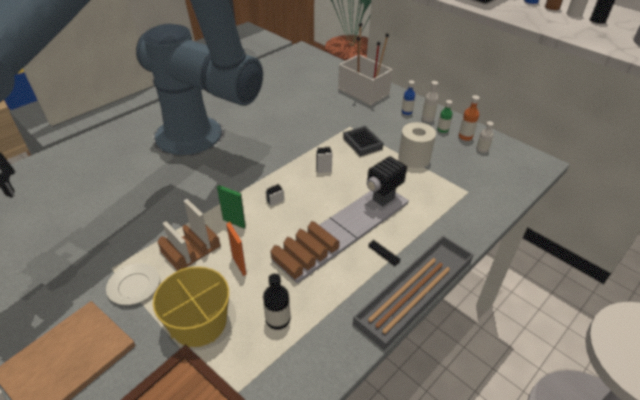

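```bash
sed -i "s/    if f: cv2/    c['rotation']=R.from_quat(np.roll(c['rotation'],-1)).as_matrix()\n    if f: cv2/" h.py
python3 - <<'E'
from h import *
import pickle
a=cap('top');b=cap('scene');pickle.dump((a,b),open('ab.pkl','wb'))
def crop(c,u0,u1,v0,v1,s): return cv2.resize(c['color'][v0:v1,u0:u1,::-1],None,fx=s,fy=s,interpolation=cv2.INTER_CUBIC)
t=crop(a,385,465,230,300,5) #400x350
u=crop(a,225,345,230,280,3.333)
v=crop(b,150,230,190,270,5)
w=crop(b,255,345,140,210,4.444)
def fit(i): return cv2.copyMakeBorder(i,0,max(0,300-i.shape[0]),0,max(0,400-i.shape[1]),0)[:300,:400]
cv2.imwrite('pics/crop1.png',np.vstack([np.hstack([fit(crop(a,385,465,235,295,5)),fit(crop(b,150,230,195,255,5))]),np.hstack([fit(u),fit(w)])]))
for uv in [(246,254),(321,255),(425,265),(304,174)]: print(ray(a,uv,0).round())
for uv in [(323,158),(275,194),(190,245)]: print(ray(b,uv,30).round())
E
```

```text
[439. 188.   0.]
[441. -10.   0.]
[ 421. -284.    0.]
[656.  41.   0.]
[422. 198.  30.]
[442. -11.  30.]
[ 435. -283.   30.]
```

View pics/crop1.png

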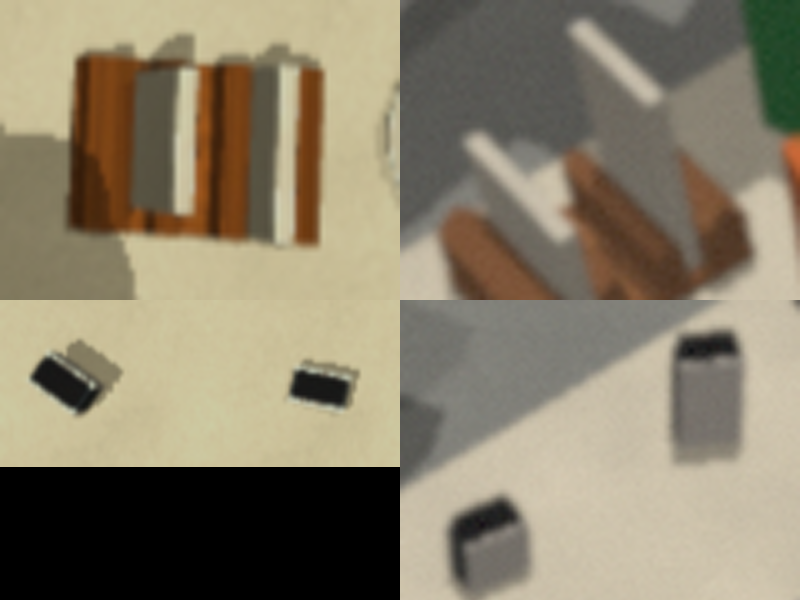

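Crop: the tall board is the white strip at top px (420–424, 248–278), standing well above the other strip (439–443), and in the scene view its top is at (178,200)–(191,213); the green (375,262) and orange (407,212) boards are look-alikes. Tall cell: top px (246,254) = scene (323,158), clearly taller than the one at (321,255)/(275,194).

Run:
```python
from h import *
import pickle
a,b=pickle.load(open('ab.pkl','rb'))
def crop(c,u0,u1,v0,v1,w): return cv2.resize(c['color'][v0:v1,u0:u1,::-1],(w,int(w*(v1-v0)/(u1-u0))),interpolation=cv2.INTER_CUBIC)
cv2.imwrite('pics/crop2.png',np.vstack([crop(a,215,390,145,205,800),crop(b,260,420,155,220,800)[:326]]))
hsv=cv2.cvtColor(a['color'],cv2.COLOR_RGB2HSV)
def m(c,u0,u1,v0,v1,lo,hi,minA=8):
    h=cv2.cvtColor(c['color'],cv2.COLOR_RGB2HSV); k=np.zeros(h.shape[:2],np.uint8)
    k[v0:v1,u0:u1]=cv2.inRange(h,lo,hi)[v0:v1,u0:u1]
    n,l,s,ce=cv2.connectedComponentsWithStats(k)
    for i in range(1,n):
        if s[i,4]>=minA:
            ct=cv2.findContours((l==i).astype(np.uint8),0,1)[0][0]
            print(s[i].tolist(),ce[i].round(2),np.round(cv2.boxPoints(cv2.minAreaRect(ct)),1).tolist())
print('white strips');m(a,400,450,240,285,(0,0,175),(179,50,255))
print('cap');m(a,232,262,240,268,(0,0,0),(179,255,45))
print('cap scene');m(b,310,340,140,180,(0,0,0),(179,255,60))
print('ribs');m(a,320,390,150,205,(0,90,60),(15,255,255),30)
print('rack');m(a,395,455,235,290,(0,100,40),(15,255,255),30)
for uv in [(423,264),(410,264),(310,180),(235,185),(246,254),(280,185)]: print(uv,hsv[uv[1],uv[0]])
```

```text
white strips
[421, 249, 3, 7, 12] [421.5  251.25] [[419.20001220703125, 254.39999389648438], [421.20001220703125, 248.39999389648438], [423.0, 249.0], [421.0, 255.0]]
[441, 248, 3, 13, 26] [441.54 254.04] [[441.0, 260.0], [441.0, 248.0], [443.0, 248.0], [443.0, 260.0]]
[420, 257, 3, 18, 26] [420.62 264.54] [[418.6000061035156, 273.79998779296875], [420.5, 256.79998779296875], [422.29998779296875, 257.0], [420.3999938964844, 274.0]]
[440, 273, 2, 11, 20] [440.45 278.1 ] [[440.0, 283.0], [440.0, 273.0], [441.0, 273.0], [441.0, 283.0]]
cap
[235, 248, 19, 15, 133] [243.88 255.05] [[234.3000030517578, 252.89999389648438], [238.5, 246.89999389648438], [253.5, 257.3999938964844], [249.3000030517578, 263.3999938964844]]
cap scene
[318, 148, 12, 5, 46] [323.5  150.15] [[317.5, 149.1999969482422], [328.70001220703125, 147.39999389648438], [329.3999938964844, 151.10000610351562], [318.20001220703125, 153.0]]
ribs
[325, 159, 12, 35, 375] [330.51 176.08] [[324.20001220703125, 193.0], [326.20001220703125, 158.5], [336.8999938964844, 159.10000610351562], [334.79998779296875, 193.60000610351562]]
[3
[... 279 characters left out ...]
367.20001220703125, 161.10000610351562], [365.5, 195.5]]
[370, 162, 13, 35, 388] [375.9  179.05] [[369.6000061035156, 195.89999389648438], [371.0, 161.60000610351562], [382.20001220703125, 162.0], [380.79998779296875, 196.39999389648438]]
rack
[399, 246, 37, 37, 856] [416.43 264.77] [[398.29998779296875, 280.70001220703125], [399.70001220703125, 245.6999969482422], [435.3999938964844, 247.10000610351562], [433.8999938964844, 282.20001220703125]]
[444, 249, 5, 35, 155] [446.18 266.61] [[444.0, 249.0], [448.0, 249.0], [448.0, 283.0], [444.0, 283.0]]
(423, 264) [ 21  57 189]
(410, 264) [ 13 205  96]
(310, 180) [ 17  25 162]
(235, 185) [ 15  25 145]
(246, 254) [ 0 11 24]
(280, 185) [ 16  21 157]
```

View pics/crop2.png

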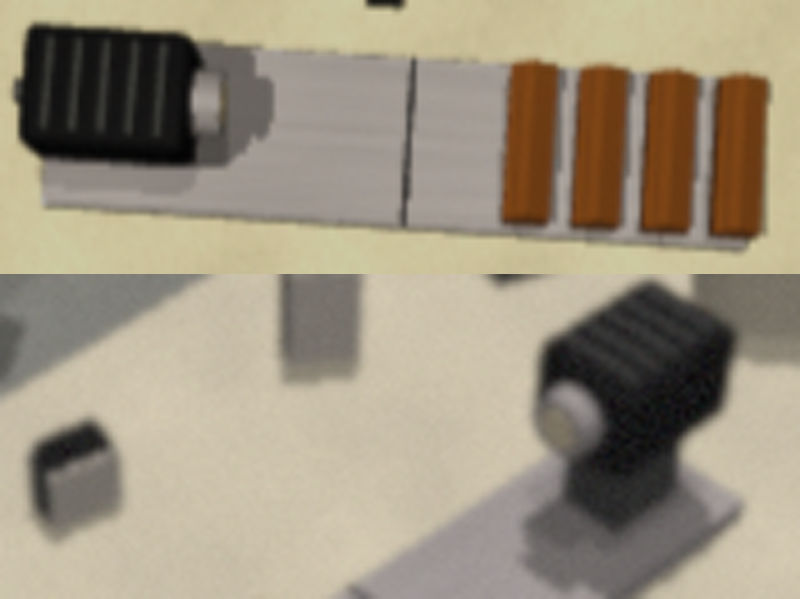

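Run:
```python
from h import *
import pickle
a,b=pickle.load(open('ab.pkl','rb'))
f=lambda x,y:((x+.5)/4.571-.5+215,(y+.5)/4.571-.5+145)
P=lambda x,y,z=15:ray(a,f(x,y),z)
l1,l2=P(414,58),P(404,226)
print('line',l1,l2,np.linalg.norm(l1-l2),(l1+l2)/2)
c1,c2=P(43,206),P(745,250)
print('low edge',c1,c2,np.linalg.norm(c1-c2))
d=(c1-c2)/np.linalg.norm(c1-c2);x=np.array([d[1],-d[0],0])
print('yaw edge',np.degrees(np.arctan2(x[1],x[0])),'line',np.degrees(np.arctan2(*(l1-l2)[1::-1])))
m=(c1+c2)/2+x*50; print('centre edge (plate y=0)',m)
# ribs: right px edges
for i,q in enumerate([((324.2,193),(326.2,158.5),(336.9,159.1),(334.8,193.6)),((339.3,194),(341.1,159.5),(352.1,160.1),(350.3,194.5)),((354.5,194.9),(356.2,160.6),(367.2,161.1),(365.5,195.5)),((369.6,195.9),(371,161.6),(382.2,162),(380.8,196.4))]):
    print('rib',[ray(a,k,48)[:2].round(1).tolist() for k in q], ray(a,np.mean(q,0),48)[:2].round(1))
# boards
g=lambda x,y:((x+.5)/5-.5+385,(y+.5)/5-.5+235)
for n,pts,z in (('tall',[(175,67),(197,67),(194,214),(172,212)],130),('low',[(278,63),(299,63),(295,244),(273,244)],85)):
    q=np.array([ray(a,g(*k),z) for k in pts]); print(n,q.round(1)[:,:2].tolist(),q.mean(0).round(1),np.degrees(np.arctan2(*(q[0]+q[1]-q[2]-q[3])[1::-1])))
print('tall scene',[ray(b,(( x+.5)/5-.5+150,(y+.5)/5-.5+195),130)[:2].round(1).tolist() for x,y in [(569,22),(590,17),(665,98),(643,104)] for x in [x-400]])
# rack
q=np.array([ray(a,k,10)[:2] for k in [(398.3,281),(399.7,246),(448.5,248.5),(448.5,283.5)]]);print('rack',q.round(1).tolist(),q.mean(0))
# cell cap
q=np.array([ray(a,k,78) for k in [(234.3,252.9),(238.5,246.9),(253.5,257.4),(249.3,263.4)]])
print('cell',q.round(1)[:,:2].tolist(),np.linalg.norm(q[0]-q[1]),np.linalg.norm(q[1]-q[2]),q.mean(0),'long dir',np.degrees(np.arctan2(*(q[1]-q[2])[1::-1])))
print('scene cap',ray(b,(323.5,150.2),77))
```

```text
line [698.79071036  38.23440674  15.        ] [599.92191648  41.61177197  15.        ] 98.92646258186912 [649.35631342  39.92308935  15.        ]
low edge [606.75806826 250.24807534  15.        ] [ 590.47705956 -155.8272114    15.        ] 406.40153757828193
yaw edge -2.2959627333658723 line -1.956467246494851
centre edge (plate y=0) [648.57742493  45.20736269  15.        ]
rib [[599.6, -13.6], [690.1, -17.0], [689.2, -44.8], [598.7, -41.0]] [644.2 -29.1]
rib [[597.9, -52.6], [688.4, -55.8], [687.5, -84.4], [597.3, -81.0]] [642.6 -68.4]
rib [[596.5, -91.8], [686.5, -95.1], [685.8, -123.7], [595.6, -120.2]] [ 640.9 -107.7]
rib [[594.8, -130.8], [684.7, -133.6], [684.4, -162.8], [594.1, -159.8]] [ 639.3 -146.8]
tall [[461.4, -242.3], [461.6, -252.8], [392.1, -251.2], [392.8, -240.7]] [ 427.  -246.8  130. ] -1.3300170967775604
low [[465.8, -303.1], [466.0, -313.5], [377.2, -310.9], [377.0, -300.0]] [ 421.5 -306.9   85. ] -1.849102485724683
tall scene [[386.4, -248.2], [390.5, -239.0], [462.0, -245.6], [458.1, -255.2]]
rack [[377.9, -212.1], [468.9, -215.6], [465.1, -344.0], [374.2, -343.2]] [ 421.54700244 -278.74196258]
cell [[440.7, 206.9], [455.8, 197.1], [430.7, 159.0], [415.7, 168.8]] 17.943781462457142 45.61704048026111 [435.72718581 182.93196036  78.        ] long dir 56.641030417687034
scene cap [439.19717889 181.67681615  77.        ]
```

```bash
cat >> h.py <<'E'
def need(x,y,z,yaw):
    """tool delta to target: tool y down, tool x at heading yaw (deg, mod 180)"""
    s,p,r=st(); X=np.array([np.cos(np.radians(yaw)),np.sin(np.radians(yaw)),0])
    if X@r.apply([1,0,0])<0: X=-X
    Y=np.array([0,0,-1.]); T=R.from_matrix(np.c_[X,Y,np.cross(X,Y)])
    d=np.array([x,y,z])-p
    print('t',round(s['t'],2),'tcp',p.round(1),'w',round(s['gripper_width'],1),'F',np.round(s['contact_force'],1),'j',np.round(s['joints'],2))
    print('turn',(r.inv()*T).as_rotvec().round(3),'shift now-axes',(r.inv().apply(d)/25).round(2),'shift target-axes',(T.inv().apply(d)/25).round(2))
E
python3 -c "
from h import *
need(426,-247,225,88)
import pickle
a,b=pickle.load(open('ab.pkl','rb'))
for z in (80,130): print(ray(a,(407,212),z),ray(a,(375,262),z))
i=cv2.resize(a['color'][238:272,228:268,::-1],None,fx=15,fy=15,interpolation=2)
cv2.imwrite('pics/cell.png',i)
"
```

```text
t 0.2 tcp [ 265.4 -592.9  223.6] w 85.6 F [-0.3 -0.   0. ] j [-1.32  0.25  1.56  0.    1.34 -0.17]
turn [ 0.     0.456 -0.001] shift now-axes [-10.01  -0.04  11.51] shift target-axes [-14.05  -0.06   5.94]
[ 552.06177352 -221.48294798   80.        ] [ 425.83644068 -142.15946029   80.        ]
[ 547.0916218  -212.05309233  130.        ] [ 425.88374004 -135.88270958  130.        ]
```

View pics/cell.png

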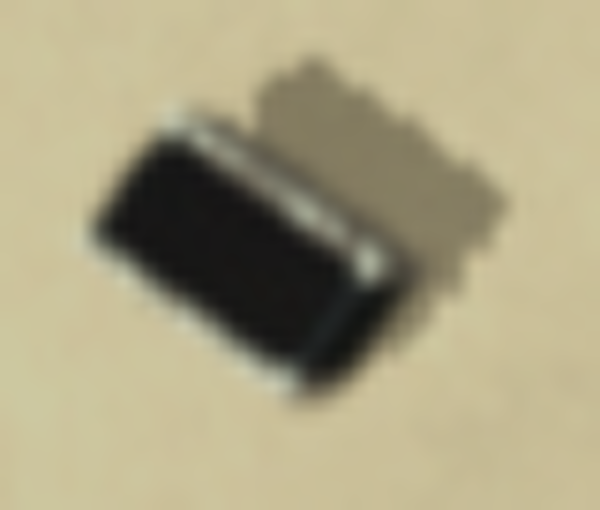

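Emit:
{"fn": "send_rows", "kwargs": {
  "rows": [0, 0, 0, 0, 0.114, 0, 40, 0, 0, 0, 0, 0.114, 0, 40, 0, 0, 0, 0, 0.114, 0, 40, 0, 0, 0, 0, 0.114, 0, 40]
}}

```text
t: 0.6
tcp_pos: [265.3, -592.2, 222.2]
tool_rot: [0.487, -0.486, 0.514, -0.512]
contact_force: [-0.0, 0.2, 0.7]
gripper_width: 40.2
```

```bash
python3 -c "
from h import *
need(426,-247,225,88)"
```

```text
t 0.6 tcp [ 265.3 -592.2  222.2] w 40.2 F [-0.   0.2  0.7] j [-1.32  0.25  1.56  0.    1.34  0.3 ]
turn [ 0.001 -0.018 -0.004] shift now-axes [-14.13  -0.07   5.7 ] shift target-axes [-14.02  -0.11   5.94]
```

The picture shows the tall cell's top rim corners at about (234,253), (239,245), (252.5,255), (247,263) px, with the smoky clear face dark at the right end.

Emit:
{"fn": "send_rows", "kwargs": {
  "rows": [-1, 0, 0.4, 0, 0, 0, 40, -1, 0, 0.4, 0, 0, 0, 40, -1, 0, 0.4, 0, 0, 0, 40, -1, 0, 0.4, 0, 0, 0, 40, -1, 0, 0.4, 0, 0, 0, 40, -1, 0, 0.4, 0, 0, 0, 40, -1, 0, 0.4, 0, 0, 0, 40, -1, 0, 0.4, 0, 0, 0, 40]
}}

```text
t: 1.4
tcp_pos: [357.0, -391.5, 220.5]
tool_rot: [0.486, -0.484, 0.517, -0.513]
contact_force: [-0.4, -0.4, 0.2]
gripper_width: 39.5
```

Emit:
{"fn": "send_rows", "kwargs": {
  "rows": [-1, 0, 0.4, 0, 0, 0, 40, -1, 0, 0.4, 0, 0, 0, 40, -1, 0, 0.4, 0, 0, 0, 40, -1, 0, 0.4, 0, 0, 0, 40, -1, 0, 0.4, 0, 0, 0, 40, 0, 0, 0, 0, 0, 0, 40]
}}

```text
t: 2.0
tcp_pos: [416.5, -261.5, 220.3]
tool_rot: [0.487, -0.484, 0.517, -0.512]
contact_force: [-0.3, 0.7, -0.7]
gripper_width: 40.2
```

```bash
python3 -c "
from h import *
import pickle
need(426,-247,108,88.3)
a,b=pickle.load(open('ab.pkl','rb'))
q=np.array([ray(a,((x+.5)/15-.5+228,(y+.5)/15-.5+238),70) for x,y in [(92,235),(172,115),(375,265),(292,385)]])
print(q.round(1).tolist(),[np.linalg.norm(q[i]-q[i-1]).round(1) for i in range(4)],q.mean(0),[np.degrees(np.arctan2(*(d)[1::-1])) for d in (q[1]-q[0],q[2]-q[3],q[0]-q[3],q[1]-q[2])])
"
```

```text
t 2.0 tcp [ 416.5 -261.5  220.3] w 40.2 F [-0.3  0.7 -0.7] j [-0.79 -0.13  1.95  0.    1.32  0.83]
turn [ 0.003 -0.028 -0.007] shift now-axes [-0.57  4.5   0.36] shift target-axes [-0.59  4.49  0.36]
[[440.0, 209.6, 70.0], [460.2, 197.1, 70.0], [436.1, 162.5, 70.0], [416.0, 175.5, 70.0]] [np.float64(41.7), np.float64(23.7), np.float64(42.2), np.float64(23.9)] [438.09425299 186.19423704  70.        ] [np.float64(-31.775859723617163), np.float64(-32.96989738498032), np.float64(54.84837431967805), np.float64(55.18620341333795)]
```

Emit:
{"fn": "send_rows", "kwargs": {
  "rows": [-0.59, 0, 0.36, 0, -0.028, 0, 40, 0, 0, 0, 0, 0, 0, 40]
}}

```text
t: 2.2
tcp_pos: [426.3, -247.1, 220.3]
tool_rot: [0.494, -0.492, 0.509, -0.505]
contact_force: [0.3, -0.6, 0.8]
gripper_width: 40.2
```

Run:
```python
from h import *
need(426,-247,108,88.3)
a=cap('top');b=cap('scene')
i=cv2.resize(a['color'][220:300,370:470,::-1],(500,400),interpolation=2)
j=cv2.resize(b['color'][160:270,130:250,::-1],(300,275),interpolation=2)
cv2.imwrite('pics/ab.png',np.hstack([i,cv2.copyMakeBorder(j,0,125,0,0,0)]))
```

```text
t 2.2 tcp [ 426.3 -247.1  220.3] w 40.2 F [ 0.3 -0.6  0.8] j [-0.76 -0.12  1.95  0.    1.32  0.84]
turn [ 0.003  0.002 -0.007] shift now-axes [0.03 4.49 0.  ] shift target-axes [-0.    4.49 -0.01]
```

View pics/ab.png

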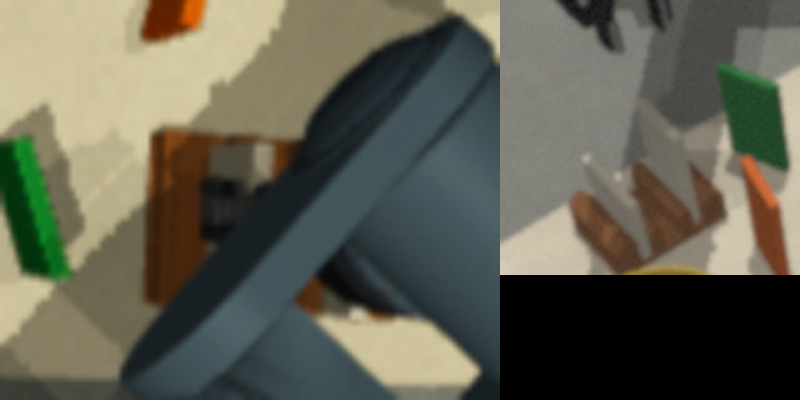

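The gripper sits over the tall board (top view ~(420,260)); the scene view shows open fingers above the board's top, nothing in the way. Descend.

Emit:
{"fn": "send_rows", "kwargs": {
  "rows": [0, 1, 0, 0, 0, -0.006, 40, 0, 1, 0, 0, 0, 0, 40, 0, 1, 0, 0, 0, 0, 40, 0, 1, 0, 0, 0, 0, 40, 0, 0.49, 0, 0, 0, 0, 40, 0, 0, 0, 0, 0, 0, 40]
}}

```text
t: 2.9
tcp_pos: [424.1, -255.3, 106.3]
tool_rot: [-0.489, 0.492, -0.508, 0.511]
contact_force: [-0.2, 0.7, 0.6]
gripper_width: 40.2
```

Run:
```python
from h import *
need(426,-247,108,88.3)
```

```text
t 2.9 tcp [ 424.1 -255.3  106.3] w 40.2 F [-0.2  0.7  0.6] j [-0.77  0.03  2.03 -0.    1.08  0.84]
turn [ 0.001 -0.009  0.005] shift now-axes [-0.33 -0.07  0.06] shift target-axes [-0.33 -0.07  0.07]
```

Emit:
{"fn": "send_rows", "kwargs": {
  "rows": [0, 0, 0, 0, 0, 0, 14, 0, 0, 0, 0, 0, 0, 14, 0, 0, 0, 0, 0, 0, 14, 0, 0, 0, 0, 0, 0, 5, 0, 0, 0, 0, 0, 0, 5, 0, 0, 0, 0, 0, 0, 5],
  "grip_force": 30
}}

```text
t: 3.5
tcp_pos: [425.2, -255.8, 109.6]
tool_rot: [-0.489, 0.49, -0.508, 0.512]
contact_force: [-0.5, 2.2, -1.3]
gripper_width: 9.4
```

Run:
```python
from h import *
need(426,-247,108,88.3)
b=cap('scene')
cv2.imwrite('pics/g.png',cv2.resize(b['color'][130:270,110:260,::-1],(600,560),interpolation=2))
```

```text
t 3.5 tcp [ 425.2 -255.8  109.6] w 9.4 F [-0.5  2.2 -1.3] j [-0.77  0.02  2.03 -0.    1.08  0.84]
turn [-0.003 -0.011  0.005] shift now-axes [-0.36  0.06  0.02] shift target-axes [-0.35  0.06  0.02]
```

View pics/g.png

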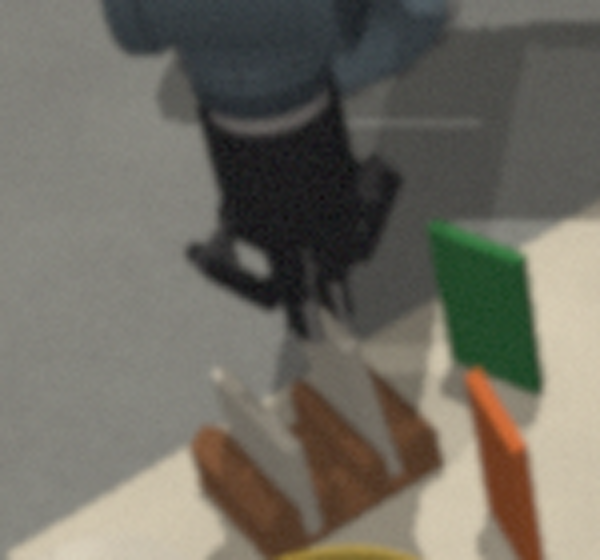

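The fingers hold the tall board's top edge (~(330,330) in the crop), with it leaning slightly toward the low board. I straighten it and lift.

Emit:
{"fn": "send_rows", "kwargs": {
  "rows": [-0.15, 0, 0, 0, 0, 0, 5, -0.12, 0, 0, 0, 0, 0, 5, 0, 0, 0, 0, 0, 0, 5]
}}

```text
t: 3.85
tcp_pos: [425.9, -249.6, 110.1]
tool_rot: [-0.489, 0.491, -0.507, 0.513]
contact_force: [1.0, -1.0, -1.9]
gripper_width: 9.4
```

Run:
```python
from h import *
need(426,-247,108,88.3)
```

```text
t 3.85 tcp [ 425.9 -249.6  110.1] w 9.4 F [ 1.  -1.  -1.9] j [-0.76  0.01  2.04 -0.    1.08  0.85]
turn [-0.004 -0.01   0.008] shift now-axes [-0.11  0.08  0.  ] shift target-axes [-0.11  0.08  0.  ]
```

Emit:
{"fn": "send_rows", "kwargs": {
  "rows": [-0.04, -0.4, 0, 0, 0, 0, 5, 0, -0.4, 0, 0, 0, 0, 5, 0, -0.4, 0, 0, 0, 0, 5, 0, -0.4, 0, 0, 0, 0, 5, 0, 0, 0, 0, 0, 0, 5],
  "grip_force": 40
}}

```text
t: 4.35
tcp_pos: [426.6, -249.5, 155.3]
tool_rot: [-0.489, 0.491, -0.505, 0.514]
contact_force: [1.2, -0.5, -1.7]
gripper_width: 8.7
```

Emit:
{"fn": "send_rows", "kwargs": {
  "rows": [0, -0.8, 0, 0, 0, 0, 5, 0, -0.8, 0, 0, 0, 0, 5, 0, -0.8, 0, 0, 0, 0, 5, 0, -0.8, 0, 0, 0, 0, 5, 0, -0.8, 0, 0, 0, 0, 5, 0, -0.8, 0, 0, 0, 0, 5, 0, 0, 0, 0, 0, 0, 5]
}}

```text
t: 5.05
tcp_pos: [424.9, -247.4, 279.6]
tool_rot: [-0.488, 0.491, -0.506, 0.514]
contact_force: [-0.2, -0.1, -0.5]
gripper_width: 8.4
```

Run:
```python
from h import *
need(642,-129.7,265,87.9)
```

```text
t 5.05 tcp [ 424.9 -247.4  279.6] w 8.4 F [-0.2 -0.1 -0.5] j [-0.76 -0.19  1.9  -0.    1.42  0.86]
turn [-0.005 -0.003  0.01 ] shift now-axes [-5.06  0.58  8.49] shift target-axes [-5.02  0.59  8.51]
```

Emit:
{"fn": "send_rows", "kwargs": {
  "rows": [-0.5, 0, 0.85, 0, 0, 0, 5, -0.5, 0, 0.85, 0, 0, 0, 5, -0.5, 0, 0.85, 0, 0, 0, 5, -0.5, 0, 0.85, 0, 0, 0, 5, -0.5, 0, 0.85, 0, 0, 0, 5, -0.5, 0, 0.85, 0, 0, 0, 5, -0.5, 0, 0.85, 0, 0, 0, 5, -0.5, 0, 0.85, 0, 0, 0, 5]
}}

```text
t: 5.85
tcp_pos: [600.2, -150.9, 267.8]
tool_rot: [0.485, -0.492, 0.512, -0.511]
contact_force: [0.3, -0.1, -0.5]
gripper_width: 8.5
```

Emit:
{"fn": "send_rows", "kwargs": {
  "rows": [-0.5, 0, 0.85, 0, 0, 0, 5, -0.5, 0, 0.85, 0, 0, 0, 5, 0, 0, 0, 0, 0, 0, 5]
}}

```text
t: 6.15
tcp_pos: [645.3, -124.7, 260.8]
tool_rot: [0.485, -0.493, 0.514, -0.508]
contact_force: [0.4, -0.0, -0.5]
gripper_width: 8.7
```

Run:
```python
from h import *
need(642,-129.7,180,87.9)
b=cap('scene');a=cap('top')
print(proj(b,(642,-129.7,115)),proj(a,(642,-129.7,115)))
cv2.imwrite('pics/h.png',np.hstack([cv2.resize(b['color'][100:290,200:360,::-1],(480,570),interpolation=2),cv2.copyMakeBorder(cv2.resize(a['color'][130:230,310:410,::-1],(320,320),interpolation=2),0,250,0,0,0)]))
```

```text
t 6.15 tcp [ 645.3 -124.7  260.8] w 8.7 F [ 0.4 -0.  -0.5] j [-0.36  0.24  1.49 -0.01  1.42  1.25]
turn [ 0.014 -0.007  0.003] shift now-axes [ 0.2   3.23 -0.08] shift target-axes [ 0.2   3.23 -0.13]
[291.73392451 233.22799221] [372.44652714 173.38557571]
```

View pics/h.png

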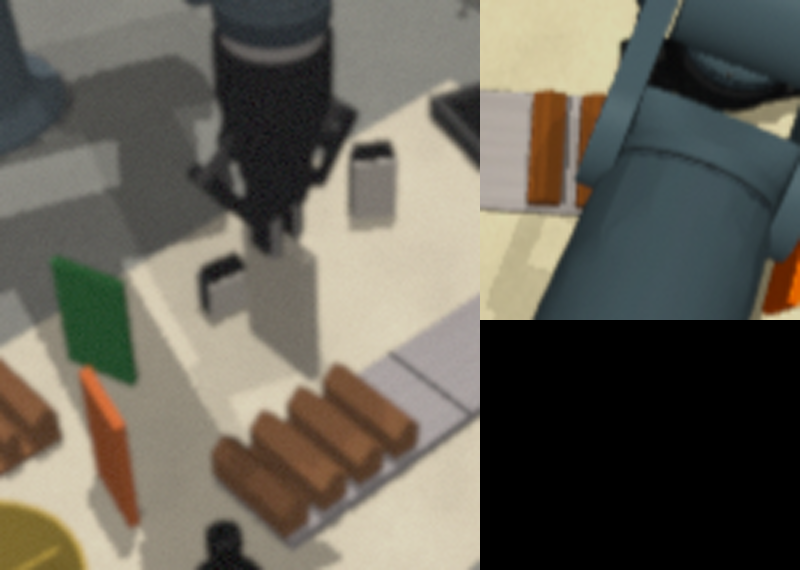

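Emit:
{"fn": "send_rows", "kwargs": {
  "rows": [0.2, 0.8, -0.13, 0.013, -0.006, 0.003, 5, 0, 0.8, 0, 0, 0, 0, 5, 0, 0.8, 0, 0, 0, 0, 5, 0, 0.8, 0, 0, 0, 0, 5, 0, 0, 0, 0, 0, 0, 5]
}}

```text
t: 6.75
tcp_pos: [635.3, -134.0, 177.4]
tool_rot: [0.488, -0.49, 0.511, -0.51]
contact_force: [-0.8, 0.2, -2.1]
gripper_width: 8.9
```

Run:
```python
from h import *
need(642,-129.7,118,87.9)
b=cap('scene')
th=np.radians(-2.1);ax=np.array([np.cos(th),np.sin(th),0]);ay=np.array([-ax[1],ax[0],0])
o=np.array([642,-129.7,0])+170*ay
img=cv2.resize(b['color'][170:290,240:400,::-1],(800,600),interpolation=2)
for y in (-70,-110,-150,-190):
    q=[tuple(int(v) for v in ((proj(b,o+x*ax+y*ay+[0,0,55])-[240,170]+.5)*5-.5)) for x in (-45,45)]
    cv2.line(img,q[0],q[1],(255,255,0),1)
for x,y in ((50,-205),(50,205),(-50,-205)):
    q=tuple(int(v) for v in ((proj(b,o+x*ax+y*ay+[0,0,15])-[240,170]+.5)*5-.5)); cv2.circle(img,q,3,(0,0,255),1)
q=[tuple(int(v) for v in ((proj(b,o+x*ax+[0,0,15])-[240,170]+.5)*5-.5)) for x in (-50,50)]
cv2.line(img,q[0],q[1],(0,0,255),1)
cv2.imwrite('pics/i.png',img)
```

```text
t 6.75 tcp [ 635.3 -134.   177.4] w 8.9 F [-0.8  0.2 -2.1] j [-0.38  0.29  1.59 -0.    1.26  1.23]
turn [ 0.004 -0.006  0.001] shift now-axes [-0.18  2.37  0.27] shift target-axes [-0.18  2.38  0.26]
```

View pics/i.png

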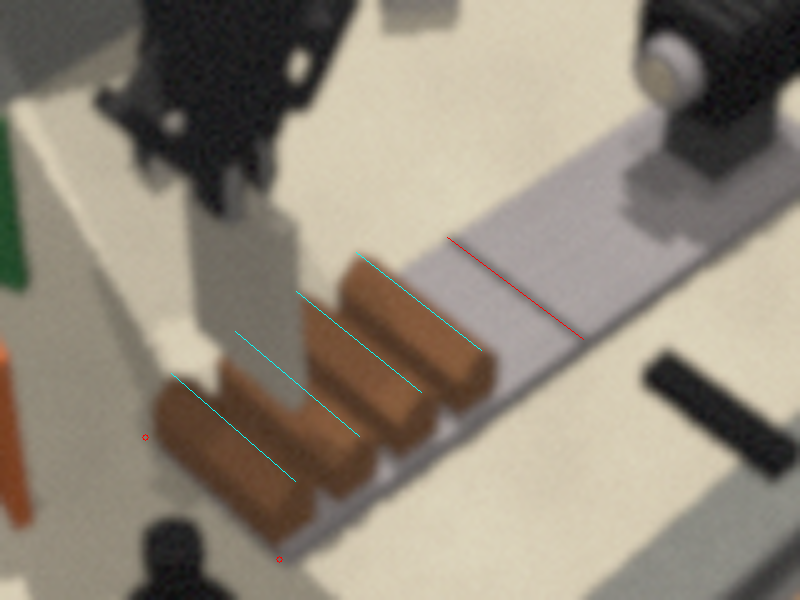

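The projected rib peaks and cross line fall on the real ones, so the slot estimate (642,-129.7) holds to ~2 mm. The board hangs vertical above; correcting the sag seen during descent.

Emit:
{"fn": "send_rows", "kwargs": {
  "rows": [-0.18, 0, 0.26, 0.003, -0.005, 0, 5, 0, 0, 0, 0, 0, 0, 5]
}}

```text
t: 7.0
tcp_pos: [643.9, -130.9, 181.9]
tool_rot: [-0.491, 0.49, -0.507, 0.512]
contact_force: [-0.1, -0.0, -1.8]
gripper_width: 8.7
```

Run:
```python
from h import *
need(642,-129.7,118,87.9)
```

```text
t 7.0 tcp [ 643.9 -130.9  181.9] w 8.7 F [-0.1 -0.  -1.8] j [-0.37  0.3   1.58 -0.    1.26  1.24]
turn [-0.006 -0.002  0.003] shift now-axes [-0.05  2.55 -0.09] shift target-axes [-0.05  2.56 -0.08]
```

Emit:
{"fn": "send_rows", "kwargs": {
  "rows": [-0.02, 0.3, 0.06, 0, 0, 0, 5, -0.02, 0.3, 0.06, 0, 0, 0, 5, 0, 0, 0, 0, 0, 0, 5]
}}

```text
t: 7.3
tcp_pos: [648.8, -130.3, 168.6]
tool_rot: [-0.492, 0.489, -0.506, 0.513]
contact_force: [-0.1, 0.1, -1.1]
gripper_width: 8.9
```

Run:
```python
from h import *
need(642,-129.7,118,87.9)
```

```text
t 7.3 tcp [ 648.8 -130.3  168.6] w 8.9 F [-0.1  0.1 -1.1] j [-0.37  0.32  1.58 -0.    1.24  1.24]
turn [-0.01  -0.001  0.005] shift now-axes [-0.02  2.02 -0.3 ] shift target-axes [-0.02  2.03 -0.27]
```

Emit:
{"fn": "send_rows", "kwargs": {
  "rows": [-0.02, 0.2, -0.25, -0.009, 0, 0.005, 5, 0, 0.3, 0, 0, 0, 0, 5, 0, 0, 0, 0, 0, 0, 5]
}}

```text
t: 7.6
tcp_pos: [642.0, -129.4, 154.7]
tool_rot: [0.491, -0.49, 0.51, -0.509]
contact_force: [0.0, 1.3, -1.9]
gripper_width: 8.9
```

Run:
```python
from h import *
need(642,-129.7,118,87.9)
```

```text
t 7.6 tcp [ 642.  -129.4  154.7] w 8.9 F [ 0.   1.3 -1.9] j [-0.37  0.32  1.6   0.    1.22  1.24]
turn [ 0.    -0.001 -0.001] shift now-axes [0.01 1.47 0.  ] shift target-axes [0.01 1.47 0.  ]
```

Emit:
{"fn": "send_rows", "kwargs": {
  "rows": [0.01, 0.25, 0, 0, 0, 0, 5, 0, 0.25, 0.02, 0, 0, 0, 5, 0, 0.2, 0, 0, 0, 0, 5, 0, 0, 0, 0, 0, 0, 5]
}}

```text
t: 8.0
tcp_pos: [642.7, -130.1, 135.8]
tool_rot: [-0.491, 0.49, -0.509, 0.509]
contact_force: [0.1, -0.0, -1.0]
gripper_width: 8.5
```

Run:
```python
from h import *
need(642,-129.7,118,87.9)
```

```text
t 8.0 tcp [ 642.7 -130.1  135.8] w 8.5 F [ 0.1 -0.  -1. ] j [-0.37  0.34  1.6   0.    1.19  1.24]
turn [-0.    -0.001 -0.   ] shift now-axes [-0.01  0.71 -0.03] shift target-axes [-0.01  0.71 -0.03]
```

Emit:
{"fn": "send_rows", "kwargs": {
  "rows": [-0.01, 0.25, -0.03, 0, 0, 0, 5, 0, 0.2, 0, 0, 0, 0, 5, 0, 0.15, 0, 0, 0, 0, 5, 0, 0, 0, 0, 0, 0, 5]
}}

```text
t: 8.4
tcp_pos: [641.8, -129.9, 119.2]
tool_rot: [-0.491, 0.49, -0.509, 0.509]
contact_force: [0.4, -1.4, -1.6]
gripper_width: 8.8
```

Run:
```python
from h import *
need(642,-129.7,115,87.9)
```

```text
t 8.4 tcp [ 641.8 -129.9  119.2] w 8.8 F [ 0.4 -1.4 -1.6] j [-0.37  0.36  1.62  0.    1.16  1.24]
turn [-0.    -0.001 -0.   ] shift now-axes [-0.01  0.17  0.01] shift target-axes [-0.01  0.17  0.01]
```

Emit:
{"fn": "send_rows", "kwargs": {
  "rows": [0, 0.08, 0, 0, 0, 0, 5, 0, 0, 0, 0, 0, 0, 5]
}}

```text
t: 8.6
tcp_pos: [641.9, -129.9, 117.0]
tool_rot: [-0.491, 0.49, -0.509, 0.509]
contact_force: [0.8, 0.1, -1.1]
gripper_width: 9.1
```

Emit:
{"fn": "send_rows", "kwargs": {
  "rows": [0, 0.06, 0, 0, 0, 0, 5, 0, 0, 0, 0, 0, 0, 5]
}}

```text
t: 8.8
tcp_pos: [642.0, -129.9, 115.7]
tool_rot: [-0.491, 0.49, -0.509, 0.51]
contact_force: [-0.9, -0.3, -1.9]
gripper_width: 8.6
```

Emit:
{"fn": "send_rows", "kwargs": {
  "rows": [0, 0.05, 0, 0, 0, 0, 5, 0, 0, 0, 0, 0, 0, 5]
}}

```text
t: 9.0
tcp_pos: [642.4, -130.0, 114.9]
tool_rot: [-0.491, 0.49, -0.509, 0.51]
contact_force: [-0.3, -0.3, -0.6]
gripper_width: 8.7
```

Emit:
{"fn": "send_rows", "kwargs": {
  "rows": [0, 0.05, 0, 0, 0, 0, 5, 0, 0, 0, 0, 0, 0, 5]
}}

```text
t: 9.2
tcp_pos: [642.9, -130.2, 115.0]
tool_rot: [-0.491, 0.49, -0.509, 0.51]
contact_force: [-0.9, 0.2, -0.9]
gripper_width: 8.8
```

Emit:
{"fn": "send_rows", "kwargs": {
  "rows": [0, 0.08, 0, 0, 0, 0, 5, 0, 0, 0, 0, 0, 0, 5]
}}

```text
t: 9.4
tcp_pos: [644.0, -130.5, 115.1]
tool_rot: [-0.491, 0.49, -0.508, 0.511]
contact_force: [0.6, -0.8, -0.5]
gripper_width: 8.6
```

Emit:
{"fn": "send_rows", "kwargs": {
  "rows": [0, 0.08, 0, 0, 0, 0, 5, 0, 0, 0, 0, 0, 0, 5]
}}

```text
t: 9.6
tcp_pos: [645.1, -130.7, 114.9]
tool_rot: [-0.492, 0.489, -0.507, 0.512]
contact_force: [0.3, 0.3, -0.5]
gripper_width: 8.6
```

Run:
```python
from h import *
need(642,-129.7,115,87.9)
```

```text
t 9.6 tcp [ 645.1 -130.7  114.9] w 8.6 F [ 0.3  0.3 -0.5] j [-0.37  0.37  1.61  0.    1.15  1.24]
turn [-0.008 -0.001  0.002] shift now-axes [-0.03 -0.01 -0.12] shift target-axes [-0.03 -0.   -0.12]
```

Emit:
{"fn": "send_rows", "kwargs": {
  "rows": [0, 0, -0.12, -0.007, 0, 0, 5, 0, 0, 0, 0, 0, 0, 5]
}}

```text
t: 9.8
tcp_pos: [642.1, -130.6, 114.8]
tool_rot: [-0.49, 0.491, -0.509, 0.51]
contact_force: [-0.5, 1.1, 2.6]
gripper_width: 9.2
```

Emit:
{"fn": "send_rows", "kwargs": {
  "rows": [0, 0, 0, 0, 0, 0, 14, 0, 0, 0, 0, 0, 0, 25, 0, 0, 0, 0, 0, 0, 30, 0, 0, 0, 0, 0, 0, 30]
}}

```text
t: 10.2
tcp_pos: [641.2, -130.2, 113.2]
tool_rot: [0.49, -0.491, 0.509, -0.509]
contact_force: [0.3, 0.4, -0.6]
gripper_width: 30.0
```

Run:
```python
from h import *
need(642,-129.7,115,87.9)
```

```text
t 10.2 tcp [ 641.2 -130.2  113.2] w 30.0 F [ 0.3  0.4 -0.6] j [-0.37  0.37  1.62 -0.    1.16  1.24]
turn [ 0.001 -0.001  0.001] shift now-axes [-0.02 -0.07  0.03] shift target-axes [-0.02 -0.07  0.03]
```

Emit:
{"fn": "send_rows", "kwargs": {
  "rows": [0, -0.3, 0, 0, 0, 0, 32, 0, -0.4, 0, 0, 0, 0, 32, 0, -0.5, 0, 0, 0, 0, 32, 0, -0.8, 0, 0, 0, 0, 32, 0, -0.9, 0, 0, 0, 0, 32, 0, -0.9, 0, 0, 0, 0, 32, 0, -0.9, 0, 0, 0, 0, 32, 0, 0, 0, 0, 0, 0, 32]
}}

```text
t: 11.0
tcp_pos: [642.3, -130.4, 242.8]
tool_rot: [-0.491, 0.49, -0.508, 0.511]
contact_force: [0.4, 0.1, 0.2]
gripper_width: 32.0
```

Run:
```python
from h import *
need(438,186,220,-34)
```

```text
t 11.0 tcp [ 642.3 -130.4  242.8] w 32.0 F [0.4 0.1 0.2] j [-0.37  0.24  1.53 -0.    1.37  1.24]
turn [-0.002 -1.015  0.005] shift now-axes [-12.34   0.84  -8.65] shift target-axes [-13.85   0.91   5.92]
```

Emit:
{"fn": "send_rows", "kwargs": {
  "rows": [-0.95, 0, -0.66, 0, 0, 0, 50, -0.95, 0, -0.66, 0, 0, 0, 50, -0.95, 0, -0.66, 0, 0, 0, 50, -0.95, 0, -0.66, 0, 0, 0, 50, -0.95, 0, -0.66, 0, 0, 0, 50, -0.95, 0, -0.66, 0, 0, 0, 50, -0.95, 0, -0.66, 0, 0, 0, 50, -0.95, 0, -0.66, 0, 0, 0, 50]
}}

```text
t: 11.8
tcp_pos: [512.7, 68.5, 238.7]
tool_rot: [-0.489, 0.489, -0.509, 0.513]
contact_force: [-0.5, -0.2, 0.8]
gripper_width: 49.9
```

Emit:
{"fn": "send_rows", "kwargs": {
  "rows": [-0.95, 0, -0.66, 0, 0, 0, 50, -0.95, 0, -0.66, 0, 0, 0, 50, -0.95, 0, -0.66, 0, 0, 0, 50, -0.95, 0, -0.66, 0, 0, 0, 50, 0, 0, 0, 0, 0, 0, 50]
}}

```text
t: 12.3
tcp_pos: [444.3, 171.8, 235.2]
tool_rot: [-0.489, 0.49, -0.509, 0.511]
contact_force: [0.3, 0.2, -0.1]
gripper_width: 49.8
```

Emit:
{"fn": "send_rows", "kwargs": {
  "rows": [0, 0, 0, 0, -0.145, 0, 50, 0, 0, 0, 0, -0.145, 0, 50, 0, 0, 0, 0, -0.145, 0, 50, 0, 0, 0, 0, -0.145, 0, 50, 0, 0, 0, 0, -0.145, 0, 50, 0, 0, 0, 0, -0.145, 0, 50, 0, 0, 0, 0, -0.145, 0, 50, 0, 0, 0, 0, 0, 0, 50]
}}

```text
t: 13.1
tcp_pos: [443.9, 168.8, 231.7]
tool_rot: [-0.677, 0.682, -0.197, 0.195]
contact_force: [0.4, 0.4, -0.5]
gripper_width: 50.1
```

Run:
```python
from h import *
need(438,186,150,-34)
a=cap('top');b=cap('scene')
print('board expected top',proj(a,(642,-130,135)),proj(b,(642,-130,135)))
cv2.imwrite('pics/j.png',np.hstack([cv2.resize(a['color'][140:220,315:395,::-1],(400,400),interpolation=2),cv2.resize(b['color'][170:270,240:340,::-1],(400,400),interpolation=2)]))
```

```text
t 13.1 tcp [443.9 168.8 231.7] w 50.1 F [ 0.4  0.4 -0.5] j [ 0.13 -0.18  1.98 -0.01  1.35  0.69]
turn [0.007 0.032 0.   ] shift now-axes [-0.57  3.27  0.48] shift target-axes [-0.58  3.27  0.44]
board expected top [373.5654065  171.97717688] [291.37512293 227.25451769]
```

View pics/j.png

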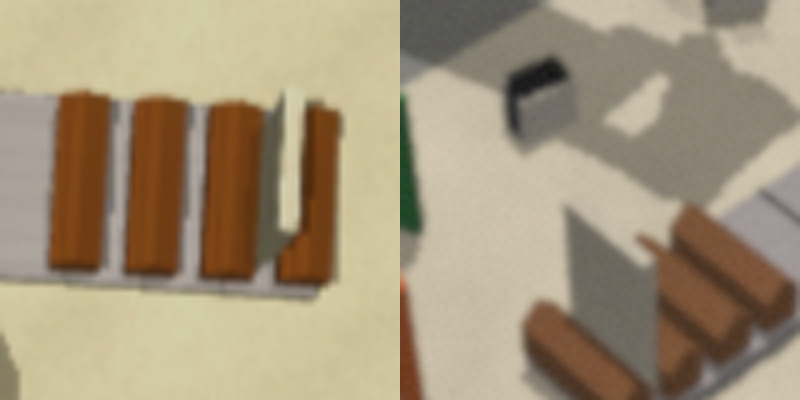

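Board stands upright in the far slot: its top strip centre is at (373.1,172.1) px against (373.6,172.0) expected. On to the cell.

Emit:
{"fn": "send_rows", "kwargs": {
  "rows": [-0.58, 0.6, 0.44, 0.007, 0.032, 0, 50, 0, 0.6, 0, 0, 0, 0, 50, 0, 0.6, 0, 0, 0, 0, 50, 0, 0.6, 0, 0, 0, 0, 50, 0, 0.6, 0, 0, 0, 0, 50, 0, 0, 0, 0, 0, 0, 50]
}}

```text
t: 13.8
tcp_pos: [438.5, 185.5, 154.7]
tool_rot: [0.674, -0.673, 0.213, -0.215]
contact_force: [0.7, -0.7, -0.2]
gripper_width: 49.5
```

Run:
```python
from h import *
need(438,185,45,-34)
b=cap('scene')
cv2.imwrite('pics/k.png',cv2.resize(b['color'][110:190,280:380,::-1],(800,640)[:2],interpolation=2)[:600])
```

```text
t 13.8 tcp [438.5 185.5 154.7] w 49.5 F [ 0.7 -0.7 -0.2] j [ 0.16 -0.1   2.05  0.    1.18  0.78]
turn [-0.002 -0.022  0.002] shift now-axes [-0.01  4.39 -0.04] shift target-axes [-0.01  4.39 -0.03]
```

View pics/k.png

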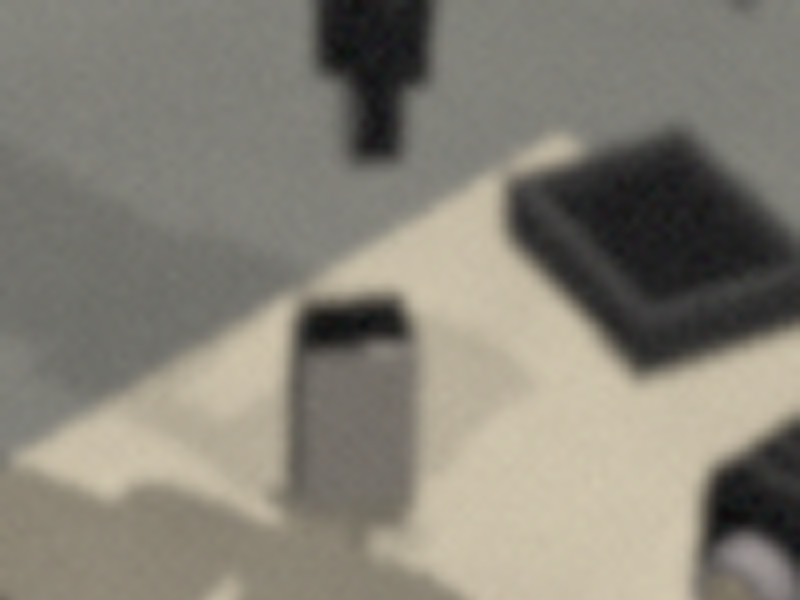

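Run:
```python
from h import *
s,p,r=st(); X=r.apply([1,0,0]); X=X if X[1]<0 else -X
print('X',X)
b=cap('scene')
f=lambda x,y:((x+.5)/8-.5+280,(y+.5)/8-.5+110)
for c,n in ((ray(b,f(355,345),70),'top edge'),(ray(b,f(353,513),0),'bottom edge')): print(n,c,'centre',c-14*X)
print('finger tip proj',[proj(b,p+X*k-[0,0,22]) for k in (25,35)],'seen',f(375,158))
print('face at est',proj(b,np.array([438,186,70])+14*X),'seen',f(355,345), proj(b,np.array([438,186,0])+14*X),f(353,513))
```

```text
X [ 0.81677743 -0.57694147  0.00362832]
top edge [442.03456182 180.75411423  70.        ] centre [430.5996778  188.83129487  69.94920346]
bottom edge [4.50242954e+02 1.72917863e+02 1.13686838e-13] centre [ 4.38808070e+02  1.80995044e+02 -5.07965443e-02]
finger tip proj [array([326.46796399, 138.59810114]), array([327.13044197, 140.68955932])] seen (326.4375, 129.3125)
face at est [325.07961987 154.20814227] seen (323.9375, 152.6875) [324.66572748 172.79601497] (323.6875, 173.6875)
```

The crop shows the frosted 44-wide face toward the camera, cell centred ~1 px left of my estimate, so I use (437,184.5). The finger plane lines up with the face.

Emit:
{"fn": "send_rows", "kwargs": {
  "rows": [0, 0.5, -0.09, 0, -0.022, 0, 50, 0, 0.5, 0, 0, 0, 0, 50, 0, 0.4, 0, 0, 0, 0, 50, 0, 0, 0, 0, 0, 0, 50]
}}

```text
t: 14.3
tcp_pos: [440.5, 184.0, 121.4]
tool_rot: [0.678, -0.674, 0.203, -0.21]
contact_force: [-0.1, -0.3, -0.9]
gripper_width: 50.1
```

Run:
```python
from h import *
need(437,184.5,45,-34)
```

```text
t 14.3 tcp [440.5 184.  121.4] w 50.1 F [-0.1 -0.3 -0.9] j [ 0.16 -0.05  2.08  0.    1.1   0.75]
turn [-0.008  0.001  0.008] shift now-axes [-0.15  3.06 -0.09] shift target-axes [-0.13  3.06 -0.06]
```

Emit:
{"fn": "send_rows", "kwargs": {
  "rows": [-0.13, 0.3, -0.06, -0.008, 0, 0.008, 50, 0, 0.4, 0, 0, 0, 0, 50, 0, 0.4, 0, 0, 0, 0, 50, 0, 0.4, 0, 0, 0, 0, 50, 0, 0, 0, 0, 0, 0, 50]
}}

```text
t: 14.8
tcp_pos: [436.7, 184.6, 80.4]
tool_rot: [-0.676, 0.677, -0.207, 0.206]
contact_force: [-0.4, -0.2, 0.3]
gripper_width: 50.1
```

Run:
```python
from h import *
need(437,184.5,45,-34)
```

```text
t 14.8 tcp [436.7 184.6  80.4] w 50.1 F [-0.4 -0.2  0.3] j [ 0.16  0.02  2.09 -0.    1.03  0.75]
turn [ 0.001  0.001 -0.001] shift now-axes [0.02 1.42 0.  ] shift target-axes [0.01 1.42 0.  ]
```

Emit:
{"fn": "send_rows", "kwargs": {
  "rows": [0, 0.4, 0, 0, 0, 0, 50, 0, 0.4, 0, 0, 0, 0, 50, 0, 0.35, 0, 0, 0, 0, 50, 0, 0.2, 0, 0, 0, 0, 50, 0, 0, 0, 0, 0, 0, 50]
}}

```text
t: 15.3
tcp_pos: [436.7, 184.6, 43.4]
tool_rot: [-0.676, 0.677, -0.207, 0.206]
contact_force: [0.0, -0.7, 0.3]
gripper_width: 50.1
```

Run:
```python
from h import *
need(437,184.5,45,-34)
```

```text
t 15.3 tcp [436.7 184.6  43.4] w 50.1 F [ 0.  -0.7  0.3] j [ 0.16  0.09  2.1  -0.    0.95  0.75]
turn [ 0.001  0.001 -0.001] shift now-axes [ 0.01 -0.06  0.  ] shift target-axes [ 0.01 -0.06  0.  ]
```

Emit:
{"fn": "send_rows", "kwargs": {
  "rows": [0, -0.06, 0, 0, 0, 0, 42, 0, 0, 0, 0, 0, 0, 38, 0, 0, 0, 0, 0, 0, 35, 0, 0, 0, 0, 0, 0, 32, 0, 0, 0, 0, 0, 0, 30, 0, 0, 0, 0, 0, 0, 28, 0, 0, 0, 0, 0, 0, 22, 0, 0, 0, 0, 0, 0, 22],
  "grip_force": 30
}}

```text
t: 16.1
tcp_pos: [437.7, 184.9, 46.4]
tool_rot: [0.676, -0.676, 0.206, -0.207]
contact_force: [0.1, 0.4, -0.5]
gripper_width: 27.6
```

Emit:
{"fn": "send_rows", "kwargs": {
  "rows": [0, 0, 0, 0, 0, 0, 22, 0, 0, 0, 0, 0, 0, 22],
  "grip_force": 45
}}

```text
t: 16.3
tcp_pos: [437.7, 184.9, 46.5]
tool_rot: [0.676, -0.676, 0.206, -0.207]
contact_force: [-0.9, -0.4, 0.6]
gripper_width: 27.0
```

Run:
```python
from h import *
need(437,184.5,45,-34)
```

```text
t 16.3 tcp [437.7 184.9  46.5] w 27.0 F [-0.9 -0.4  0.6] j [ 0.16  0.09  2.1  -0.    0.95  0.75]
turn [-0.001  0.001  0.001] shift now-axes [-0.01  0.06 -0.03] shift target-axes [-0.01  0.06 -0.03]
```

Emit:
{"fn": "send_rows", "kwargs": {
  "rows": [0, -0.3, 0, 0, 0, 0, 22, 0, -0.6, 0, 0, 0, 0, 22, 0, -0.8, 0, 0, 0, 0, 22, 0, -0.8, 0, 0, 0, 0, 22, 0, -0.8, 0, 0, 0, 0, 22, 0, -0.8, 0, 0, 0, 0, 22, 0, -0.8, 0, 0, 0, 0, 22, 0, -0.6, 0, 0, 0, 0, 22]
}}

```text
t: 17.1
tcp_pos: [434.5, 184.1, 187.7]
tool_rot: [-0.675, 0.677, -0.208, 0.205]
contact_force: [-0.2, 0.2, -2.4]
gripper_width: 26.5
```

Emit:
{"fn": "send_rows", "kwargs": {
  "rows": [0, 0, 0, 0, -0.11, 0, 22, 0, 0, 0, 0, -0.11, 0, 22, 0, 0, 0, 0, -0.11, 0, 22, 0, 0, 0, 0, -0.11, 0, 22, 0, 0, 0, 0, -0.11, 0, 22, 0, 0, 0, 0, 0, 0, 22]
}}

```text
t: 17.7
tcp_pos: [435.8, 184.1, 193.2]
tool_rot: [-0.707, 0.707, -0.006, 0.008]
contact_force: [-0.7, -0.5, -1.3]
gripper_width: 27.0
```

Run:
```python
from h import *
need(648.8,40.1,185,-2.1)
```

```text
t 17.7 tcp [435.8 184.1 193.2] w 27.0 F [-0.7 -0.5 -1.3] j [ 0.16 -0.15  2.03 -0.    1.26  0.18]
turn [0.001 0.016 0.003] shift now-axes [ 8.64  0.36 -5.58] shift target-axes [ 8.72  0.33 -5.45]
```

Emit:
{"fn": "send_rows", "kwargs": {
  "rows": [0.5, 0, -0.31, 0, 0.016, 0, 22, 0.9, 0, -0.56, 0, 0, 0, 22, 0.9, 0, -0.56, 0, 0, 0, 22, 0.9, 0, -0.56, 0, 0, 0, 22, 0.9, 0, -0.56, 0, 0, 0, 22, 0.9, 0, -0.56, 0, 0, 0, 22, 0.9, 0, -0.56, 0, 0, 0, 22, 0.9, 0, -0.56, 0, 0, 0, 22]
}}

```text
t: 18.5
tcp_pos: [609.7, 63.0, 193.7]
tool_rot: [-0.706, 0.708, -0.019, 0.022]
contact_force: [1.2, 1.0, -0.3]
gripper_width: 27.1
```

Emit:
{"fn": "send_rows", "kwargs": {
  "rows": [0.9, 0, -0.56, 0, 0, 0, 22, 0.5, 0, -0.31, 0, 0, 0, 22, 0, 0, 0, 0, 0, 0, 22, 0, 0, 0, 0, 0, 0, 22]
}}

```text
t: 18.9
tcp_pos: [648.5, 32.2, 192.4]
tool_rot: [-0.706, 0.708, -0.024, 0.027]
contact_force: [0.5, -0.5, -2.0]
gripper_width: 26.7
```

Run:
```python
from h import *
need(648.8,40.1,111.5,-2.1)
```

```text
t 18.9 tcp [648.5  32.2 192.4] w 26.7 F [ 0.5 -0.5 -2. ] j [-0.12  0.27  1.59 -0.    1.28 -0.05]
turn [ 0.003 -0.035  0.005] shift now-axes [-0.03  3.24  0.33] shift target-axes [-0.    3.24  0.32]
```

Emit:
{"fn": "send_rows", "kwargs": {
  "rows": [0, 0.4, 0.32, 0.003, -0.035, 0.005, 22, 0, 0.5, 0, 0, 0, 0, 22, 0, 0.5, 0, 0, 0, 0, 22, 0, 0.4, 0, 0, 0, 0, 22, 0, 0.3, 0, 0, 0, 0, 22, 0, 0, 0, 0, 0, 0, 22]
}}

```text
t: 19.5
tcp_pos: [645.7, 43.2, 133.2]
tool_rot: [0.707, -0.707, 0.013, -0.01]
contact_force: [0.1, -0.4, -2.1]
gripper_width: 26.8
```

Run:
```python
from h import *
need(648.8,40.1,111.5,-2.1)
```

```text
t 19.5 tcp [645.7  43.2 133.2] w 26.8 F [ 0.1 -0.4 -2.1] j [-0.11  0.33  1.63  0.    1.19 -0.08]
turn [-0.001  0.004 -0.005] shift now-axes [ 0.13  0.87 -0.12] shift target-axes [ 0.13  0.87 -0.12]
```

Emit:
{"fn": "send_rows", "kwargs": {
  "rows": [0.13, 0.3, -0.12, 0, 0.003, -0.005, 22, 0, 0.3, 0, 0, 0, 0, 22, 0, 0.2, 0, 0, 0, 0, 22, 0, 0, 0, 0, 0, 0, 22]
}}

```text
t: 19.9
tcp_pos: [649.6, 39.6, 112.0]
tool_rot: [0.707, -0.707, 0.012, -0.013]
contact_force: [-0.0, 0.1, -0.9]
gripper_width: 27.2
```

Run:
```python
from h import *
need(648.8,40.1,111.5,-2.1)
```

```text
t 19.9 tcp [649.6  39.6 112. ] w 27.2 F [-0.   0.1 -0.9] j [-0.11  0.36  1.63  0.    1.15 -0.08]
turn [-0.001  0.001  0.001] shift now-axes [-0.03  0.02  0.02] shift target-axes [-0.03  0.02  0.02]
```

Run:
```python
from h import *
b=cap('scene')
th=np.radians(-2.1);ax=np.array([np.cos(th),np.sin(th),0]);ay=np.array([-ax[1],ax[0],0]);o=np.array([648.8,40.1,0])
S=8;u0,v0=300,125
raw=cv2.resize(b['color'][v0:v0+75,u0:u0+50,::-1],(400,600),interpolation=2);img=raw.copy()
P=lambda x,y,z:tuple(int(v) for v in ((proj(b,o+x*ax+y*ay+[0,0,z])-[u0,v0]+.5)*S-.5))
q=[P(14,-22,65),P(14,22,65),P(14,22,135),P(14,-22,135)];k=[P(14,-22,65),P(-14,-22,65),P(-14,-22,135),P(14,-22,135)]
for w,c in ((q,(0,255,0)),(k,(0,255,255))): cv2.polylines(img,[np.array(w)],True,c,1)
cv2.line(img,P(-50,0,15),P(50,0,15),(0,0,255),1); print(q,k)
cv2.imwrite('pics/l.png',np.hstack([raw,img]))
```

```text
[(332, 768), (429, 701), (443, 538), (341, 605)] [(332, 768), (269, 721), (276, 558), (341, 605)]
```

View pics/l.png

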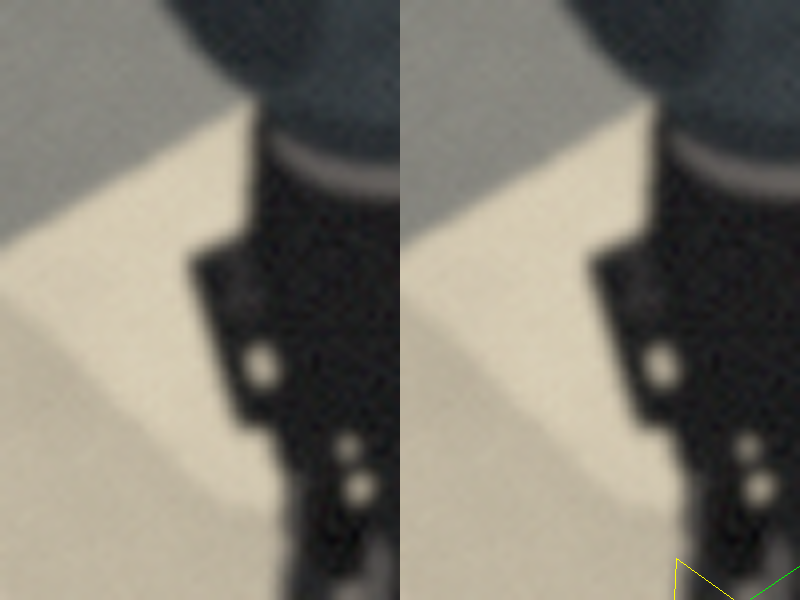

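The crop missed the cell (it lies at px ~(333–356, 192–222)), and the 12 views are used up; I check the edges numerically instead.

Run:
```python
from h import *
b=cap('scene'); g=cv2.cvtColor(b['color'],cv2.COLOR_RGB2GRAY)
print('cols 328..364')
for v in range(186,227): print(v,' '.join('%3d'%x for x in g[v,328:365]))
```

```text
cols 328..364
186 198 199 198 199 200 196 177 131  87  61  45  28  24  28  39  76 112 116  87  53  32  27  45  53  49  35  30  27  31  35  29  20  28  32  30  55  94
187 193 195 195 196 196 197 175 130  88  62  42  28  30  25  29  56  81  85  60  37  35  34  29  36  34  30  28  28  33  26  24  31  28  33  46  86 130
188 183 186 188 189 190 191 173 126  86  61  41  30  30  28  29  37  46  46  37  37  33  31  28  31  33  32  26  28  30  29  24  32  30  44  80 123 165
189 180 182 181 181 183 182 159 117  80  57  33  25  24  24  26  24  27  27  29  27  23  34  26  27  35  25  25  28  26  30  32  35  52  83 122 160 187
190 180 179 178 177 179 175 154 116  82  58  36  30  18  18  19  23  21  25  27  29  28  35  26  30  28  25  33  28  28  30  38  60  86 127 163 186 201
191 180 179 178 179 177 173 155 121  83  58  39  27  23  21  21  20  27  35  40  41  35  31  28  25  30  22  27  30  31  49  76 106 135 166 189 200 203
192 182 180 178 179 179 176 164 133  96  62  37  24  22  20  15  28  24  41  53  56  50  40  36  21  26  23  32  38  58  89 128 156 176 191 200 201 204
193 178 179 179 178 17
[... 4445 characters left out ...]
 142 144 142 142 143 143 144 147 143 144 140 144 142 144 146 147 145 149 152 155 156 160 159
223  96  96 106 116 131 136 135 126 117 108 115 125 133 140 140 135 135 136 141 146 145 143 145 143 140 143 144 149 145 147 148 152 157 159 159 161 161
224  94  92  97 102 112 122 132 134 130 124 109 109 119 127 130 122 119 124 132 140 142 144 143 144 144 143 145 145 142 149 150 158 161 162 163 162 163
225  95  94  93  94  99 106 117 130 133 130 120 109 103 108 108 103 102 108 118 131 138 142 144 143 143 147 145 144 147 149 158 161 160 161 163 162 161
226  92  93  96  94  97  96 101 112 120 129 127 118 101  91  84  89  85  94 103 118 129 137 140 145 143 146 146 146 151 152 159 162 163 163 161 164 159
```

Run:
```python
from h import *
g=np.mean([cv2.cvtColor(cap('scene')['color'],cv2.COLOR_RGB2GRAY).astype(float) for _ in range(3)],0); b=cap('scene')
def cross(u,th,v0):
    for v in range(v0,225):
        if g[v,u]<th<=g[v+1,u]: return v+(th-g[v,u])/(g[v+1,u]-g[v,u])
F=[(u,cross(u,127,208)) for u in range(343,352)]; D=[(u,cross(u,90,208)) for u in range(336,340)]
pf=np.polyfit(*zip(*F),1);pd=np.polyfit(*zip(*D),1)
print('seen frosted slope',pf,'v@347',np.polyval(pf,347),'dark',pd)
for yaw in (-14,-8,-2.1,4):
  for o in ((648.8,40.1,0),):
    th=np.radians(yaw);ax=np.array([np.cos(th),np.sin(th),0]);ay=np.array([-ax[1],ax[0],0])
    c=[proj(b,np.array(o)+x*ax+y*ay+[0,0,65]) for x,y in ((14,22),(14,-22),(-14,-22))]
    print(yaw,'pred corners',np.round(c,1).tolist(),'slopes',(c[0]-c[1])[1]/(c[0]-c[1])[0],(c[2]-c[1])[1]/(c[2]-c[1])[0],'v@347',np.interp(347,[c[1][0],c[0][0]],[c[1][1],c[0][1]]))
need(648.8,40.1,111.5,-2.1)
```

```text
seen frosted slope [ -0.66655072 446.95472394] v@347 215.66162284960924 dark [ 0.66762295 -8.86636968]
-14 pred corners [[353.6, 213.8], [339.0, 220.1], [333.0, 213.3]] slopes -0.43345885781325905 1.1310120233121523 v@347 216.63427866226039
-8 pred corners [[353.5, 213.0], [340.0, 220.4], [333.1, 214.1]] slopes -0.5486612273366044 0.9112212577133151 v@347 216.58891166826103
-2.1 pred corners [[353.3, 212.3], [341.1, 220.6], [333.3, 214.8]] slopes -0.6833498779251377 0.7451299492386179 v@347 216.59582671625955
4 pred corners [[353.0, 211.5], [342.2, 220.8], [333.5, 215.6]] slopes -0.8562084479265926 0.6065022069107335 v@347 216.67520433941306
t 20.2 tcp [650.4  39.7 113.5] w 27.1 F [-0.5 -0.5 -1.2] j [-0.11  0.36  1.63  0.    1.15 -0.08]
turn [-0.     0.001  0.004] shift now-axes [-0.07  0.08  0.01] shift target-axes [-0.07  0.08  0.01]
```

Emit:
{"fn": "send_rows", "kwargs": {
  "rows": [-0.05, 0.08, 0, 0, 0, 0.003, 22, 0, 0, 0, 0, 0, 0, 22, 0, 0, 0, 0, 0, 0, 22, 0, 0, 0, 0, 0, 0, 22]
}}

```text
t: 20.6
tcp_pos: [649.4, 39.8, 112.1]
tool_rot: [0.707, -0.707, 0.012, -0.013]
contact_force: [-0.7, 0.7, -1.1]
gripper_width: 26.8
```

Run:
```python
from h import *
for _ in range(4):
    need(648.8,40.1,111.5,-2.1); b=cap('scene')
g=cv2.cvtColor(b['color'],cv2.COLOR_RGB2GRAY).astype(float)
def cross(u,th,v0):
    for v in range(v0,225):
        if g[v,u]<th<=g[v+1,u]: return v+(th-g[v,u])/(g[v+1,u]-g[v,u])
pf=np.polyfit(*zip(*[(u,cross(u,127,208)) for u in range(343,352)]),1);print('v@347',np.polyval(pf,347),'want 216.6')
```

```text
t 20.6 tcp [649.4  39.8 112.1] w 26.8 F [-0.7  0.7 -1.1] j [-0.11  0.36  1.63  0.    1.15 -0.08]
turn [-0.     0.001  0.002] shift now-axes [-0.02  0.02  0.01] shift target-axes [-0.02  0.02  0.01]
t 20.65 tcp [649.4  39.8 112.1] w 26.5 F [ 0.4  1.2 -2.1] j [-0.11  0.36  1.63  0.    1.15 -0.08]
turn [-0.     0.001  0.002] shift now-axes [-0.03  0.02  0.01] shift target-axes [-0.03  0.02  0.01]
t 20.7 tcp [649.4  39.8 112.1] w 26.8 F [ 0.4  0.5 -1.4] j [-0.11  0.36  1.63  0.    1.15 -0.08]
turn [-0.     0.001  0.002] shift now-axes [-0.03  0.02  0.01] shift target-axes [-0.03  0.02  0.01]
t 20.75 tcp [649.4  39.8 112.1] w 27.1 F [-0.1  0.4 -1.1] j [-0.11  0.36  1.63  0.    1.15 -0.08]
turn [-0.     0.001  0.002] shift now-axes [-0.03  0.02  0.01] shift target-axes [-0.03  0.02  0.01]
v@347 215.62760942760914 want 216.6
```

Emit:
{"fn": "send_rows", "kwargs": {
  "rows": [-0.02, 0.05, 0.01, 0, 0, 0.001, 22, 0, 0, 0, 0, 0, 0, 22, 0, 0, 0, 0, 0, 0, 22, 0, 0, 0, 0, 0, 0, 22]
}}

```text
t: 21.2
tcp_pos: [648.8, 40.1, 110.6]
tool_rot: [0.707, -0.707, 0.012, -0.013]
contact_force: [-0.7, 0.3, -1.2]
gripper_width: 27.0
```

Run:
```python
from h import *
for _ in range(3):
    need(648.8,40.1,111,-2.1); a=cap('top')
h=cv2.cvtColor(a['color'],cv2.COLOR_RGB2HSV)
k=np.zeros(h.shape[:2],np.uint8);k[150:200,366:382]=cv2.inRange(h,(0,0,170),(179,90,255))[150:200,366:382]
n,l,s,c=cv2.connectedComponentsWithStats(k);print('board strip',[(s[i].tolist(),c[i].round(1)) for i in range(1,n) if s[i,4]>20],'expect centre 373.6,172')
print('close',bot.close_job())
```

```text
t 21.2 tcp [648.8  40.1 110.6] w 27.0 F [-0.7  0.3 -1.2] j [-0.11  0.36  1.63  0.    1.15 -0.08]
turn [-0.     0.001  0.   ] shift now-axes [-0.   -0.01  0.  ] shift target-axes [-0.   -0.01  0.  ]
t 21.25 tcp [648.9  40.1 110.7] w 26.9 F [-0.2 -0.2 -1.9] j [-0.11  0.36  1.63  0.    1.15 -0.08]
turn [-0.     0.001  0.   ] shift now-axes [-0.   -0.01  0.  ] shift target-axes [-0.   -0.01  0.  ]
t 21.3 tcp [648.9  40.  110.7] w 26.8 F [-0.  -0.3 -2. ] j [-0.11  0.36  1.63  0.    1.15 -0.08]
turn [-0.     0.001  0.001] shift now-axes [-0.   -0.01  0.  ] shift target-axes [-0.   -0.01  0.  ]
board strip [([366, 150, 16, 36, 266], array([373.2, 161.4]))] expect centre 373.6,172
the job is handed in; nothing more can be done
close None
```

I moved the tall white board into the middle of the slot farthest from the lamp and let go of it. I then gripped the tall cell by its frosted faces. It was still held above the black cross line when I handed in at 21.3 s of the 61 s allowed.

- **Board:** after I let go, a picture showed it upright in the far slot. Its top edge was within about 0.5 px of where it should be. A last colour-mask check was useless because the mask also caught the paper beyond the bench, so I did not re-confirm the board at the very end.
- **Cell position:** at hand-in the tool was steady at (648.9, 40.0, 110.7) against a target of (648.8, 40.1, 111), level and squared to the bench. The grip reads 27 mm, as expected for the 28 mm faces.
- **Cell edges in the image:** their slopes agree with the cell being squared to the light within about 3°.
- **Disagreement:** before the last 1.4 mm lowering, the cell's bottom edge looked about 1 px (roughly 3 mm) higher than predicted. I did not re-measure it afterwards, so the cell's height is uncertain by about 2–3 mm.
- **Picture limit:** my twelfth picture missed the cell, so the final checks on it were numbers only.

I gripped the board about 8 mm off centre while it was still in the storage rack, so it leaned slightly. I straightened it before lifting and it came out freely.

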